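Switch the wash valve past its lockout gate

ROBOT

A 6-joint arm with a two-finger parallel gripper is mounted at the origin on the work surface. World frame = base frame: x ahead of the robot, y to its left, z up, the work surface at z = 0. Lengths are in m, angles in degrees, forces in N, time in s.
With the tool pointing down it reaches from about 0.25 to 0.725 m from the base axis. Payload 4 kg.
Tool frame: the origin (TCP) lies midway between the tips of the shut fingers; the grasp point (between the pads) lies 19 mm behind it; z points along the fingers, x is the direction in which the jaws open and shut, and the axes are right-handed (so a half turn about z gives the same grasp; the last joint's range is limited). The gripper opens to 85 mm and grips with 20 to 120 N. Pads are 22 mm wide; open, the fingers measure 114 mm over their backs; the gripper's body (76 mm by 85 mm) begins 54 mm behind the grasp point. The pads swing forward as they close: fully open they stand 13 mm farther back than shut.
Start: joints at [77.235, 13.785, 0.286, 76.501, 0, 90], TCP at [0.11, 0.488, 0.231] pointing down, gripper open.
Joint ranges: [-155.79, 155.79], [-60.16, 107.12], [-62.33, 73.08], [-114, 123.19], [-81.49, 82.49], [-180, 180]. Speed limits (degrees/s): [159.86, 159.86, 180, 180, 180, 180].

INTERFACE

Orientations are given as a 3x3 rotation matrix whose columns are the frame's x, y, z axes.
In Python, from plant import monitor, cams, order gives the robot as it stands.
- The arm moves only by the shell command python3 -m jog 'ROWS' [OPENING] [FORCE]. ROWS is JSON, a list that holds one entry, the list of rows, each a list of 6 numbers: the shift along the tool's x, y, z in mm, then the turn, a rotation vector about the tool's x, y, z in rad. In form: [[[x, y, z, rx, ry, rz], ...]]. A call has exactly 8 rows; each row is the pose to reach, as a shift and turn from the pose commanded when the call began, along the tool's axes at that moment; what a row does not reach only later rows make up. A row lasts 1/12 s, in which the tool goes at most 41.7 mm and 7.16 degrees, less where a joint would pass 70% of its speed; a pose out of reach is approached as far as the arm can. A call with a gripper value outside its range is refused whole. OPENING is the closure, from 0 (fully open) to 1 (shut), set as the call begins (- or left out, the last holds). The fingers move at their own pace and stop on an object; FORCE is the grip in N (left out, the last holds). Time passes only in rows, so rows that repeat a pose let the fingers close, or fill a call up. It gives the time, the measured TCP pose, the force and the opening at its end, in the units of the state.
- monitor.sense(): the state, without advancing time (a new reading comes with each control period).
- cams.read_camera(name): name is "side" or "top" or "wrist"; returns a dict with "frame" (420x560x3 uint8, red, green, blue), "z_map" (420x560 float32, m along the optical axis (not along the pixel's ray), 0 where there is no reading), "fx", "fy", "cx", "cy" (pixels), "origin" and "rotation" of the camera in the world; the wrist camera has in their place "tool_from_camera" (4x4, takes a point from camera to tool coordinates, whose origin is the TCP and whose axes are the tool frame's). Camera axes: x right, y down, z forward; pixel columns grow to the right and rows downward; lengths in m; the calibration is good to about 2 mm. A picture is of the moment at which its call begins: read the wrist's pose just before it.
- order.finish_job(): hands the job in, once; it reports no verdict.
The state is a dict: "time_s": time; "joint_pos": joint angles; "joint_velocities": joint speeds; "joint_efforts": joint torques, N m; "eef_pos": TCP position; "tcp_rot": TCP orientation; "ft_force": force on the tool from outside, world axes, zero at the start; "ft_torque": the same for the moment, N m; "width": finger opening in m.
Only numpy, scipy, OpenCV 4.12 (cv2) and the standard library are available. Lean on these libraries where they do the work, as an engineer would, in place of code of your own. Each camera call takes 0.05 s, during which the arm holds its last target. There are 200 camera calls.

TASK

Switch the analyser's wash valve to its service position: on the valve whose lever carries a ribbed metal collar, lift the collar first, push the lever away from the robot through the raised steel gate, then let go so that the collar drops fully down again behind the gate. Leave the plain lever with the round ball knob, on the other valve box, where it stands.

Things in the scene. Friction and masses are not known exactly. Their poses are not given: they have to be found in the camera images.
- collar_grip (a point): Grasp point on the axis of the collar, a ribbed metal sleeve (28 mm wide, 34 long) on the lever's stem: 23 mm above its lower and 11 mm below its upper edge, moving with it. The stem's black cap (18 mm) ends 41 mm above it, collar down. z runs up the lever, y along the level hinge, x the way to push (away from the robot within 25 deg). Hinge: 118 mm plus lift below along z, 30 mm above the table.
- lockout_lever (a joint): Angle of the collared lever, rad: 0 upright, + leaning away from the robot; stops -0.42, +0.46; starts -0.40 to -0.22. About 1 N at the collar moves it; it stays where left. Gate: a steel cheek each side of the stem, 1 to 11 mm beyond the hinge, up to 23 mm sideways, 137 mm above the table; blocks the lowered collar at about -0.13; past +0.28 the collar can drop behind it.
- lockout_collar (a joint): Lift of the collar along the lever, m: 0 fully down, 0.020 at its upper stop. A spring presses it down with 1.2 N at 0 and 2.4 N at 0.020, besides its weight of about 0.6 N; released, it drops by itself. A lift of about 0.013 clears the gate.
- plain_knob (a point): Centre of the black ball knob (28 mm) on the plain lever without collar, 145 mm above its hinge; leave alone. Each lever stands on its own white box of the same kind, 160 mm long in its push direction, 70 mm wide, 100 mm high, on a grey foot 170 by 80 mm, centred under the hinge, with the same gate; either box may be on the left.

How it is judged:
By the outcome, as a careful person would: the job done as asked, in the order asked, and still so for the second after the job is handed in, with the robot touching nothing.
It also fails if it takes over 35 s, if anything falls off the work surface, if the arm or the gripper's body presses on something with over 40 N, if the wrist force passes 120 N, or if a joint passes its speed limit or range.

## Working session

There is one attempt and no reset: what is moved stays moved. The work goes in short steps, Python scripts to look and compute and a shell command to move; the robot and the scene stay as the last step left them, time stands still between calls to the robot, and variables do not carry over. Pictures are saved under pics/ and viewed, about 8 in all and at most 12, crops included, and the job is handed in when it is done.

```bash
ls; mkdir -p pics; cat > h.py <<'E'
import numpy as np, cv2
from plant import monitor, cams, order
def grab(n, f=None):
    s=monitor.sense(); c=cams.read_camera(n)
    if n=="wrist":
        T=np.eye(4);T[:3,:3]=np.array(s["tcp_rot"]);T[:3,3]=s["eef_pos"]
        M=T@np.array(c["tool_from_camera"])
        c["rotation"]=M[:3,:3];c["origin"]=M[:3,3]
    if f: cv2.imwrite("pics/"+f,c["frame"][:,:,::-1])
    z=c["z_map"];v,u=np.mgrid[:z.shape[0],:z.shape[1]]
    P=np.stack([(u-c["cx"])/c["fx"]*z,(v-c["cy"])/c["fy"]*z,z],-1)
    W=P@np.array(c["rotation"]).T+np.array(c["origin"]); W[z==0]=np.nan
    c["W"]=W
    return c
E
python3 - <<'E'
from h import *
s=monitor.sense();print(s)
a=grab("side","s1.png");b=grab("top","t1.png")
np.savez("v.npz",s=a["W"],t=b["W"],sf=a["frame"],tf=b["frame"])
for c in (a,b):print(c["origin"],c["rotation"],c["fx"])
E
```

```text
pics
{'time_s': 0.0, 'joint_pos': array([ 7.72367909e+01,  1.38336009e+01,  2.13421552e-01,  7.65006783e+01,
       -1.53372962e-03,  8.99995340e+01]), 'joint_velocities': array([ 0.15188905, -0.0570068 ,  0.09105   ,  0.11849579,  0.08501625,
        0.06772569]), 'joint_efforts': array([-1.11177935e-03, -3.72318578e+01,  2.52406991e+01,  1.70057552e-02,
       -1.30142826e-04, -1.31085052e-06]), 'eef_pos': array([0.11033036, 0.48703158, 0.23039878]), 'tcp_rot': array([[ 2.20913864e-01,  9.75293223e-01, -4.39897882e-04],
       [ 9.75291041e-01, -2.20914301e-01, -2.06315653e-03],
       [-2.10936231e-03,  2.67514173e-05, -9.99997775e-01]]), 'ft_force': array([1.0171305 , 0.24226073, 0.7322929 ]), 'ft_torque': array([-0.03330332,  0.01023059,  0.02420956]), 'width': 0.08534213083566708}
[ 0.12539053 -0.40817086  0.63896567] [[ 0.7160853  -0.46478627  0.5207644 ]
 [-0.69800116 -0.47250784  0.53808059]
 [-0.00402721 -0.74880575 -0.66277728]] 419.92423293698243
[ 0.40925131 -0.00804089  0.83983046] [[ 0.01303804 -0.98035341  0.19681767]
 [-0.99991446 -0.01257911  0.00358177]
 [-0.00103561 -0.19684754 -0.98043356]] 479.4874105571799
```

View pics/s1.png

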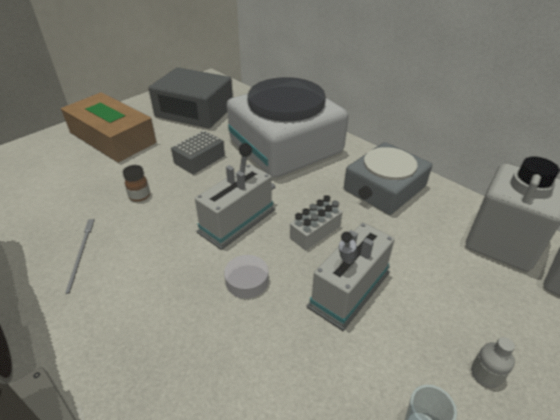

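View pics/t1.png

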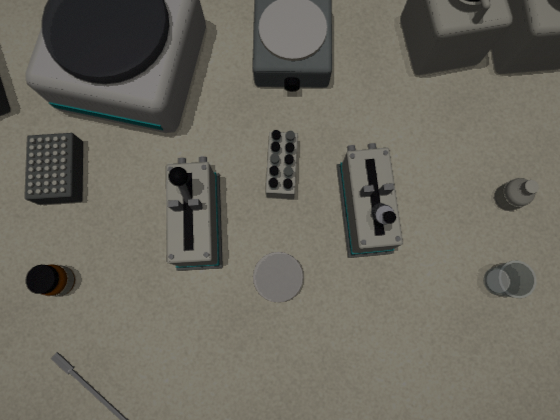

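Side view: the collared lever is on the nearer box (side px ~350,250; top px ~385,215), leaning toward the robot. The ball knob is on the other box (top px 178,177). Now I'll measure the right box and lever.

```bash
python3 - <<'E'
import numpy as np, cv2
d=np.load("v.npz");W=d["t"][130:270,325:420].reshape(-1,3);W=W[~np.isnan(W).any(1)]
print(np.histogram(W[:,2],bins=np.arange(-.01,.22,.01)))
top=W[(W[:,2]>.09)&(W[:,2]<.112)]
r=cv2.minAreaRect((top[:,:2]*1000).astype(np.float32));print(r, cv2.boxPoints(r), np.median(top[:,2]))
for lo,hi in((.128,.142),(.145,.16),(.16,.175),(.175,.21)):
    q=W[(W[:,2]>lo)&(W[:,2]<hi)];print(lo,len(q));
    if len(q):print(q.mean(0),q.min(0),q.max(0))
S=d["s"][215:330,300:400].reshape(-1,3);S=S[~np.isnan(S).any(1)]
for lo in np.arange(.11,.2,.01):
    q=S[(S[:,2]>lo)&(S[:,2]<lo+.01)]
    if len(q):print("side",lo.round(2),len(q),q.mean(0).round(4),q.min(0).round(3),q.max(0).round(3))
E
python3 - <<'E'
import cv2
a=cv2.imread("pics/s1.png")[215:335,290:410];b=cv2.imread("pics/t1.png")[130:270,320:430]
a=cv2.resize(a,(400,400),interpolation=2);b=cv2.resize(b,(314,400),interpolation=2)
cv2.imwrite("pics/c1.png",cv2.hconcat([a,b]))
E
```

```text
(array([6267, 1606,   60,  177,  102,  106,  205,  110,  116,  126, 3141,
        586,   44,   65,  178,   67,  150,    1,   70,   64,    0,    0]), array([-0.01,  0.  ,  0.01,  0.02,  0.03,  0.04,  0.05,  0.06,  0.07,
        0.08,  0.09,  0.1 ,  0.11,  0.12,  0.13,  0.14,  0.15,  0.16,
        0.17,  0.18,  0.19,  0.2 ,  0.21]))
((571.0628662109375, -151.13868713378906), (160.1458740234375, 71.10850524902344), 6.120919227600098) [[ 487.65533  -124.32507 ]
 [ 495.2375   -195.0282  ]
 [ 654.4704   -177.9523  ]
 [ 646.88824  -107.249176]] 0.09856486517536284
0.128 209
[ 0.56911056 -0.14893188  0.13476492] [ 0.52763097 -0.17338859  0.1280219 ] [ 0.58446902 -0.12715359  0.14196538]
0.145 198
[ 0.5354189  -0.15093903  0.15180917] [ 0.52063442 -0.16827032  0.14512933] [ 0.54784796 -0.14079837  0.15789543]
0.16 3
[ 0.52457317 -0.14982718  0.16912976] [ 0.51958938 -0.15143026  0.16007872] [ 0.53191808 -0.1482303   0.17428373]
0.175 132
[ 0.52428046 -0.1556789   0.17985442] [ 0.51580185 -0.16446523  0.17530554] [ 0.53334323 -0.14725457  0.1844578 ]
side 0.11 49 [ 0.573  -0.1674  0.1158] [ 0.53  -0.175  0.11 ] [ 0.584 -0.144  0.12 ]
side 0.12 103 [ 0.5559 -0.1626  0.1254] [ 0.526 -0.175  0.12 ] [ 0.585 -0.141  0.13 ]
side 0.13 165 [ 0.5634 -0.158   0.1355] [ 0.523 -0.175  0.13 ] [ 0.585 -0.128  0.14 ]
side 0.14 73 [ 0.5271 -0.1614  0.1458] [ 0.521 -0.17   0.14 ] [ 0.542 -0.147  0.15 ]
side 0.15 145 [ 0.533  -0.159   0.1529] [ 0.52  -0.171  0.15 ] [ 0.547 -0.143  0.16 ]
side 0.16 10 [ 0.5278 -0.1588  0.1626] [ 0.526 -0.161  0.16 ] [ 0.53  -0.155  0.164]
side 0.17 41 [ 0.5204 -0.1602  0.1776] [ 0.517 -0.166  0.173] [ 0.529 -0.151  0.18 ]
side 0.18 68 [ 0.5257 -0.1574  0.1819] [ 0.518 -0.166  0.18 ] [ 0.533 -0.148  0.184]
```

View pics/c1.png

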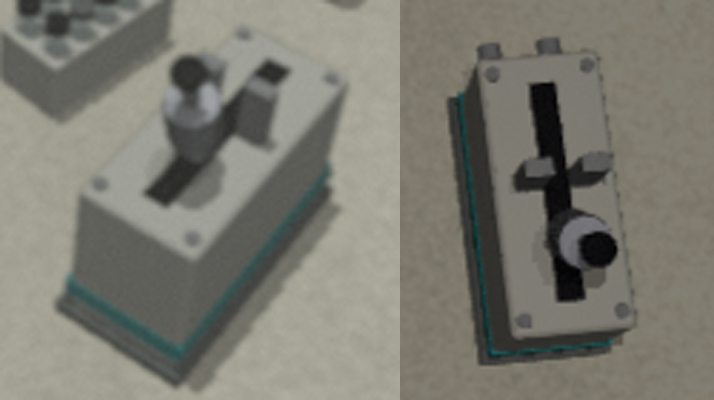

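The box centre is (0.571,-0.151) with yaw 6.1°. The cap lies on the hinge plane at θ≈-0.30 rad, its height is 0.184 against 0.182 expected, and the gate is where it should be. Next, the approach rows for a pose along the lever axis, jaws along the hinge.

```bash
cat >> h.py <<'E'
from scipy.spatial.transform import Rotation as R, Slerp
H=np.array([.571,-.151,.03]);YAW=np.radians(6.1)
PX=np.array([np.cos(YAW),np.sin(YAW),0]);PY=np.array([-np.sin(YAW),np.cos(YAW),0]);PZ=np.array([0,0,1.])
def pose(th,r):
    u=PX*np.sin(th)+PZ*np.cos(th); return H+u*r, np.column_stack([PY,np.cross(-u,PY),-u])
def rows(p0,R0,path):
    for p,Q in path:
        d=R0.T@(p-p0)*1000;w=R.from_matrix(R0.T@Q).as_rotvec()
        print([*d.round(1),*w.round(3)])
def lin(p0,R0,p1,R1,n):
    S=Slerp([0,1],R.from_matrix([R0,R1]))
    return [(p0+(p1-p0)*t,S(t).as_matrix()) for t in np.linspace(0,1,n+1)[1:]]
def now():
    s=monitor.sense();return np.array(s["eef_pos"]),R.from_matrix(s["tcp_rot"]).as_matrix()
E
python3 - <<'E'
from h import *
p,Q=now();t,T=pose(-.30,.215);print(t,p)
rows(p,Q,[lin(p,Q,t,T,24)[i] for i in (7,15,23)])
E
```

```text
[ 0.5078229  -0.15775168  0.23539735] [0.11034862 0.48709529 0.23049905]
[np.float64(-180.4), np.float64(176.7), np.float64(-1.3), np.float64(-0.099), np.float64(0.017), np.float64(-0.109)]
[np.float64(-360.7), np.float64(353.4), np.float64(-2.6), np.float64(-0.198), np.float64(0.034), np.float64(-0.218)]
[np.float64(-541.1), np.float64(530.1), np.float64(-3.9), np.float64(-0.298), np.float64(0.051), np.float64(-0.326)]
```

```bash
python3 -m jog '[[[-22,22,-10,0,0,0],[-45,44,-20,0,0,0],[-68,66,-20,0,0,0],[-90,88,-20,0,0,0],[-113,110,-20,0,0,0],[-135,132,-20,0,0,0],[-158,155,-20,0,0,0],[-180,177,-20,0,0,0]]]' 0 40
python3 -m jog '[[[-22,22,0,0,0,0],[-45,44,0,0,0,0],[-68,66,0,0,0,0],[-90,88,0,0,0,0],[-113,110,0,0,0,0],[-135,132,0,0,0,0],[-158,155,0,0,0,0],[-180,177,0,0,0,0]]]'
python3 - <<'E'
from h import *
p,Q=now();t,T=pose(-.30,.215)
rows(p,Q,lin(p,Q,t,T,8))
E
```

```text
time_s: 0.77
eef_pos: [0.2436, 0.2713, 0.251]
tcp_rot: [[0.221, 0.975, -0.0], [0.975, -0.221, -0.001], [-0.001, -0.0, -1.0]]
ft_force: [1.2, 0.5, 0.2]
width: 0.0856
time_s: 1.43
eef_pos: [0.3765, 0.0566, 0.2511]
tcp_rot: [[0.221, 0.975, -0.0], [0.975, -0.221, -0.0], [-0.0, -0.0, -1.0]]
ft_force: [0.6, 0.4, -0.1]
width: 0.0857
[np.float64(-22.5), np.float64(21.9), np.float64(2.0), np.float64(-0.037), np.float64(0.006), np.float64(-0.041)]
[np.float64(-45.0), np.float64(43.9), np.float64(3.9), np.float64(-0.074), np.float64(0.012), np.float64(-0.082)]
[np.float64(-67.5), np.float64(65.8), np.float64(5.9), np.float64(-0.112), np.float64(0.019), np.float64(-0.123)]
[np.float64(-90.0), np.float64(87.8), np.float64(7.8), np.float64(-0.149), np.float64(0.025), np.float64(-0.164)]
[np.float64(-112.5), np.float64(109.7), np.float64(9.8), np.float64(-0.186), np.float64(0.031), np.float64(-0.204)]
[np.float64(-135.0), np.float64(131.7), np.float64(11.8), np.float64(-0.223), np.float64(0.037), np.float64(-0.245)]
[np.float64(-157.5), np.float64(153.6), np.float64(13.7), np.float64(-0.26), np.float64(0.043), np.float64(-0.286)]
[np.float64(-180.0), np.float64(175.5), np.float64(15.7), np.float64(-0.298), np.float64(0.05), np.float64(-0.327)]
```

```bash
python3 -m jog '[[[-22,22,2,-0.037,0.006,-0.041],[-45,44,4,-0.074,0.012,-0.082],[-67,66,6,-0.112,0.019,-0.123],[-90,88,8,-0.149,0.025,-0.164],[-112,110,10,-0.186,0.031,-0.204],[-135,132,12,-0.223,0.037,-0.245],[-157,154,14,-0.26,0.043,-0.286],[-180,175.5,15.5,-0.298,0.05,-0.327]]]'
python3 -m jog '[[[0,0,0,0,0,0],[0,0,0,0,0,0],[0,0,0,0,0,0],[0,0,0,0,0,0],[0,0,0,0,0,0],[0,0,0,0,0,0],[0,0,0,0,0,0],[0,0,0,0,0,0]]]'
python3 - <<'E'
from h import *
s=monitor.sense();print(np.round(s["joint_pos"],1))
c=grab("wrist","w1.png");p,Q=now()
W=c["W"].reshape(-1,3);W=W[~np.isnan(W).any(1)]
L=(W-H)@np.column_stack([PX,PY,PZ])
m=(abs(L[:,0])<.1)&(abs(L[:,1])<.05);L=L[m]
q=L[(L[:,2]>.142)];print("cap",len(q),q.mean(0),q.min(0),q.max(0))
q=L[(L[:,2]>.095)&(L[:,2]<.11)&(L[:,0]>0)];print("gate",len(q),q.mean(0) if len(q) else 0)
q=L[(L[:,2]>.11)&(L[:,2]<.13)&(L[:,0]<-.01)];print("collar",len(q),q.mean(0),q.min(0),q.max(0))
t,T=pose(-.30,.215);rows(p,Q,[(t,T)])
E
```

```text
time_s: 2.1
eef_pos: [0.5078, -0.1572, 0.2353]
tcp_rot: [[-0.109, 0.949, 0.296], [0.994, 0.104, 0.033], [0.0, 0.297, -0.955]]
ft_force: [0.2, 0.4, 0.6]
width: 0.0855
time_s: 2.77
eef_pos: [0.5077, -0.1554, 0.236]
tcp_rot: [[-0.108, 0.949, 0.295], [0.994, 0.103, 0.032], [0.0, 0.297, -0.955]]
ft_force: [-0.0, 0.1, 0.7]
width: 0.085
[-21.6   5.4 -11.8  57.4   7.9 -26.7]
cap 14611 [-0.08642338 -0.00095746  0.25186214] [-0.09998461 -0.0499926   0.14215774] [-0.0390218   0.04999766  0.28110232]
gate 681 [ 0.00418654 -0.00118602  0.10414976]
collar 933 [-0.04298671 -0.00126423  0.12049359] [-0.05116854 -0.01529619  0.11006994] [-0.02935267  0.01268885  0.12999902]
[np.float64(-2.2), np.float64(-0.2), np.float64(0.5), np.float64(0.001), np.float64(-0.001), np.float64(0.001)]
```

View pics/w1.png

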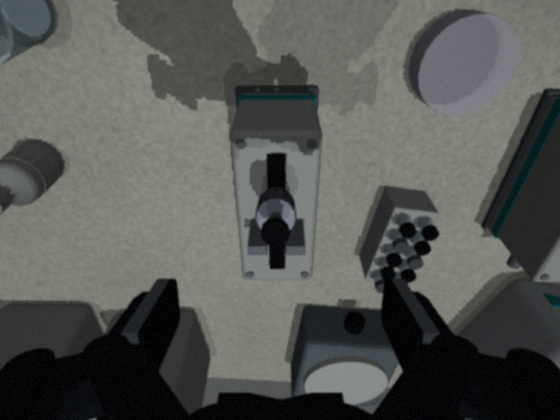

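Wrist view: lever centred at px (276,220) with the box upright in the image. The collar is about 3 mm to tool -x of the jaw centre. Correcting that and descending along the lever.

```bash
python3 -m jog '[[[-3,0,10,0,0,0],[-3,0,25,0,0,0],[-3,0,42,0,0,0],[-3,0,60,0,0,0],[-3,0,78,0,0,0],[-3,0,95,0,0,0],[-3,0,110,0,0,0],[-3,0,116,0,0,0]]]'
python3 - <<'E'
from h import *
p,Q=now();t,T=pose(-.30,.099);rows(p,Q,[(t,T)]);print(monitor.sense()["ft_force"])
a=grab("side");b=grab("top")
x=cv2.resize(a["frame"][190:340,260:420],(400,375));y=cv2.resize(b["frame"][120:280,310:470],(375,375))
w=grab("wrist")["frame"]
cv2.imwrite("pics/c2.png",cv2.hconcat([x,y])[:,:,::-1])
E
```

```text
time_s: 3.48
eef_pos: [0.5409, -0.1548, 0.1218]
tcp_rot: [[-0.107, 0.951, 0.291], [0.994, 0.101, 0.033], [0.002, 0.292, -0.956]]
ft_force: [-0.3, -0.5, -1.4]
width: 0.0853
[np.float64(0.6), np.float64(1.8), np.float64(-2.4), np.float64(-0.003), np.float64(-0.002), np.float64(-0.0)]
[-0.27425629 -0.50188363 -1.36560931]
```

View pics/c2.png

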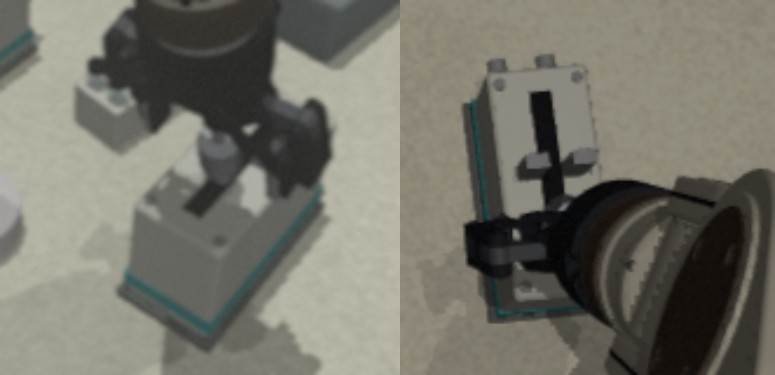

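Collar stands between the open jaws (side crop ~215,155). Closing with small correction.

```bash
python3 -m jog '[[[0,1,-1,0,0,0],[0,1.5,-2,0,0,0],[0,1.5,-2,0,0,0],[0,1.5,-2,0,0,0],[0,1.5,-2,0,0,0],[0,1.5,-2,0,0,0],[0,1.5,-2,0,0,0],[0,1.5,-2,0,0,0]]]' 1 45
python3 -m jog '[[[0,0,0,0,0,0],[0,0,0,0,0,0],[0,0,0,0,0,0],[0,0,0,0,0,0],[0,0,0,0,0,0],[0,0,0,0,0,0],[0,0,0,0,0,0],[0,0,0,0,0,0]]]'
python3 - <<'E'
from h import *
p,Q=now();t,T=pose(-.30,.099);rows(p,Q,[(t,T)]);print(monitor.sense()["ft_force"],monitor.sense()["ft_torque"])
E
```

```text
time_s: 4.3
eef_pos: [0.5431, -0.155, 0.1283]
tcp_rot: [[-0.107, 0.949, 0.296], [0.994, 0.102, 0.032], [0.001, 0.298, -0.955]]
ft_force: [-2.8, 1.4, 6.0]
width: 0.027
time_s: 4.97
eef_pos: [0.5431, -0.155, 0.1283]
tcp_rot: [[-0.107, 0.949, 0.296], [0.994, 0.102, 0.032], [0.001, 0.298, -0.955]]
ft_force: [-2.8, 1.3, 6.2]
width: 0.0265
[np.float64(1.0), np.float64(-2.2), np.float64(3.2), np.float64(0.002), np.float64(-0.001), np.float64(0.0)]
[-2.84585735  1.34426896  6.15970598] [0.40226571 0.46802119 0.05959422]
```

```bash
python3 -m jog '[[[0,0,-3,0,0,0],[0,0,-6,0,0,0],[0,0,-9,0,0,0],[0,0,-12,0,0,0],[0,0,-15,0,0,0],[0,0,-17,0,0,0],[0,0,-17,0,0,0],[0,0,-17,0,0,0]]]'
python3 - <<'E'
from h import *
p,Q=now();L=(p-H)@np.column_stack([PX,PY,PZ]);print(p,L,np.hypot(L[0],L[2]),monitor.sense()["ft_force"])
c=grab("side");s=grab("wrist")
x=cv2.resize(c["frame"][190:340,260:420],(400,375));y=s["frame"][60:420,80:480][:, :]
cv2.imwrite("pics/c3.png",cv2.hconcat([x,cv2.resize(y,(400,375))])[:,:,::-1])
E
```

```text
time_s: 5.63
eef_pos: [0.5378, -0.1556, 0.1435]
tcp_rot: [[-0.107, 0.95, 0.294], [0.994, 0.102, 0.032], [0.001, 0.296, -0.955]]
ft_force: [2.1, 2.0, -2.7]
width: 0.0268
[ 0.53778416 -0.1555733   0.14354482] [-0.03351375 -0.00101775  0.11354482] 0.11838748718043951 [ 2.05835493  2.04133158 -2.71269187]
```

View pics/c3.png

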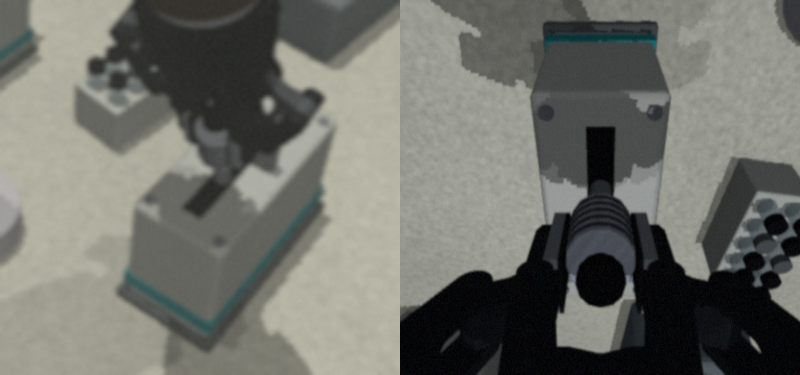

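Collar held, lifted ~16 mm (axial force ≈3.2 N, as spring plus weight predict). Now the arc about the hinge (r≈119 mm), with 1.5 mm extra lift.

```bash
python3 -m jog '[[[0,5,-1.5,0.045,0,0],[0,10.5,-1,0.09,0,0],[0,16,-0.5,0.135,0,0],[0,21,0.5,0.18,0,0],[0,26.5,1.5,0.225,0,0],[0,31.5,2.8,0.27,0,0],[0,37,4.3,0.315,0,0],[0,42,6,0.36,0,0]]]'
python3 - <<'E'
from h import *
s=monitor.sense();p,Q=now();L=(p-H)@np.column_stack([PX,PY,PZ]);print(L,np.hypot(L[0],L[2]),np.arctan2(L[0],L[2]),np.arctan2(-Q[:,2]@PX,-Q[2,2]),s["ft_force"],s["joint_pos"])
E
```

```text
time_s: 6.4
eef_pos: [0.5788, -0.151, 0.1496]
tcp_rot: [[-0.106, 0.992, -0.064], [0.994, 0.106, -0.006], [0.001, -0.064, -0.998]]
ft_force: [-0.8, 1.9, -3.2]
width: 0.0264
[ 0.00771549 -0.00087219  0.11961688] 0.1198654533866133 0.06441246620110176 0.06381169434846147 [-0.83049482  1.91017499 -3.17268705] [-14.02077623  30.16244745  12.13887483  75.43275336  -1.19469539
 -20.08586031]
```

```bash
python3 -m jog '[[[0,5,0,0.042,0,0],[0,10,0.4,0.084,0,0],[0,15,1,0.126,0,0],[0,20,1.7,0.168,0,0],[0,25,2.6,0.21,0,0],[0,30,3.8,0.252,0,0],[0,35,5.2,0.294,0,0],[0,39,6.5,0.33,0,0]]]'
python3 - <<'E'
from h import *
s=monitor.sense();p,Q=now();L=(p-H)@np.column_stack([PX,PY,PZ]);print(L,np.hypot(L[0],L[2]),np.arctan2(L[0],L[2]),np.arctan2(-Q[:,2]@PX,-Q[2,2]),s["ft_force"],s["joint_pos"])
E
```

```text
time_s: 7.07
eef_pos: [0.6173, -0.1468, 0.1404]
tcp_rot: [[-0.106, 0.918, -0.382], [0.994, 0.099, -0.04], [0.001, -0.384, -0.923]]
ft_force: [-2.0, 2.9, -2.2]
width: 0.0266
[ 0.04646934 -0.00077878  0.11036305] 0.11974724054945411 0.3985277083847847 0.39403475488941797 [-1.98562644  2.87549886 -2.19461439] [-10.41687189  52.69699924  47.88291361 106.93604977  -6.20515864
 -15.3431708 ]
```

θ≈0.395, past the gate. Release.

```bash
python3 -m jog '[[[0,0,0,0,0,0],[0,0,0,0,0,0],[0,0,0,0,0,0],[0,0,0,0,0,0],[0,0,0,0,0,0],[0,0,0,0,0,0],[0,0,0,0,0,0],[0,0,0,0,0,0]]]' 0
python3 - <<'E'
from h import *
a=grab("side");b=grab("wrist");print(monitor.sense()["ft_force"])
x=cv2.resize(a["frame"][190:340,280:440],(400,375));y=cv2.resize(b["frame"],(500,375))[:,50:450]
cv2.imwrite("pics/c4.png",cv2.hconcat([x,y])[:,:,::-1])
E
```

```text
time_s: 7.73
eef_pos: [0.6178, -0.1473, 0.1423]
tcp_rot: [[-0.106, 0.92, -0.376], [0.994, 0.099, -0.04], [0.0, -0.378, -0.926]]
ft_force: [0.0, -0.4, -0.4]
width: 0.0854
[-0.48513089 -0.27782439  0.09207455]
```

View pics/c4.png

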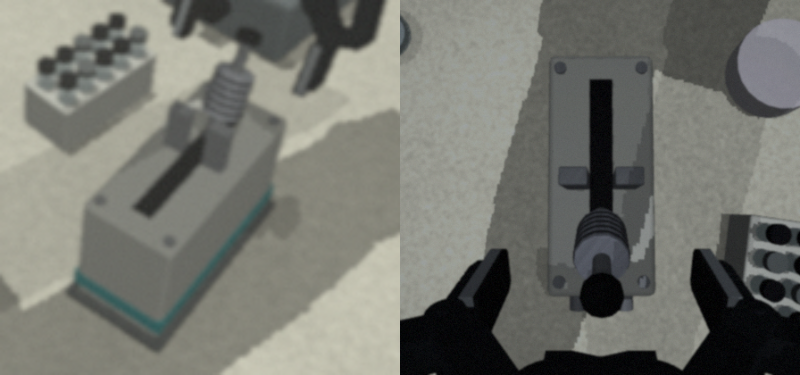

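The collar is behind the gate (wrist crop ~600,240; cheeks at ~600,178) and appears to be down. Backing off along the lever axis, then measuring.

```bash
python3 -m jog '[[[0,0,-8,0,0,0],[0,0,-20,0,0,0],[0,0,-35,0,0,0],[0,0,-50,0,0,0],[0,0,-65,0,0,0],[0,0,-80,0,0,0],[0,0,-92,0,0,0],[0,0,-100,0,0,0]]]'
python3 -m jog '[[[0,-15,-15,0,0,0],[0,-30,-30,0,0,0],[0,-50,-40,0,0,0],[0,-75,-50,0,0,0],[0,-100,-55,0,0,0],[0,-125,-60,0,0,0],[0,-145,-60,0,0,0],[0,-150,-60,0,0,0]]]'
python3 - <<'E'
from h import *
a=grab("side");b=grab("top")
for n,c in(("side",a),("top",b)):
    W=c["W"].reshape(-1,3);W=W[~np.isnan(W).any(1)]
    L=(W-H)@np.column_stack([PX,PY,PZ]);L=L[(abs(L[:,0]-.04)<.05)&(abs(L[:,1])<.03)&(L[:,2]>.08)&(L[:,2]<.17)]
    q=L[L[:,2]>.14];print(n,"cap",q.mean(0),q.max(0),"theta",np.arctan2(q[:,0].mean(),q[:,2].mean()))
    th=.39; r=L[:,0]*np.sin(th)+L[:,2]*np.cos(th);o=np.hypot(L[:,0]*np.cos(th)-L[:,2]*np.sin(th),L[:,1])
    for lo in np.arange(.09,.165,.005):
        m=(r>lo)&(r<lo+.005)&(o<.018)&(L[:,0]>.02);print(round(lo*1000),m.sum(),(np.percentile(o[m],[50,90])*1000).round(1) if m.any() else "")
x=cv2.resize(a["frame"][130:330,200:440],(450,375));y=cv2.resize(b["frame"][120:280,150:420],(350,207))
cv2.imwrite("pics/c5.png",cv2.hconcat([x,cv2.copyMakeBorder(y,0,168,0,0,0)])[:,:,::-1])
E
```

```text
time_s: 8.5
eef_pos: [0.6533, -0.1446, 0.213]
tcp_rot: [[-0.11, 0.933, -0.343], [0.994, 0.101, -0.046], [-0.009, -0.346, -0.938]]
ft_force: [-0.1, 0.3, 0.4]
width: 0.0853
time_s: 9.17
eef_pos: [0.532, -0.1574, 0.3265]
tcp_rot: [[-0.109, 0.935, -0.336], [0.994, 0.099, -0.048], [-0.011, -0.34, -0.94]]
ft_force: [-1.0, -0.2, 1.3]
width: 0.0852
side cap [ 0.05681797 -0.00261517  0.14646384] [0.06713525 0.00648662 0.15052229] theta 0.37005962653959373
90 6 [5.8 6.6]
95 33 [12.7 14.2]
100 43 [13.  14.7]
105 47 [13.1 15. ]
110 43 [13.1 14.6]
115 40 [12.8 14.8]
120 44 [13. 15.]
125 83 [12.3 14.2]
130 28 [ 5.7 11.9]
135 14 [3.4 5.8]
140 16 [4.5 5.5]
145 15 [3.9 5.4]
150 17 [7.6 9.1]
155 43 [7.4 9.1]
160 7 [5.1 7.6]
165 0 <stdin>:6: RuntimeWarning: Mean of empty slice.
  ret = um.true_divide(
Traceback (most recent call last):
ValueError: zero-size array to reduction operation maximum which has no identity
```

Measured in the side view, the collar spans r = 95–129 mm, the fully-down value, at θ≈0.37–0.39. One last look at the whole scene, then hand in.

```bash
python3 - <<'E'
from h import *
c=grab("side","s2.png")
d=np.abs(c["frame"].astype(int)-np.load("v.npz")["sf"])[140:180,225:265].max();print("knob region max diff",d)
E
```

```text
knob region max diff 24
```

View pics/s2.png

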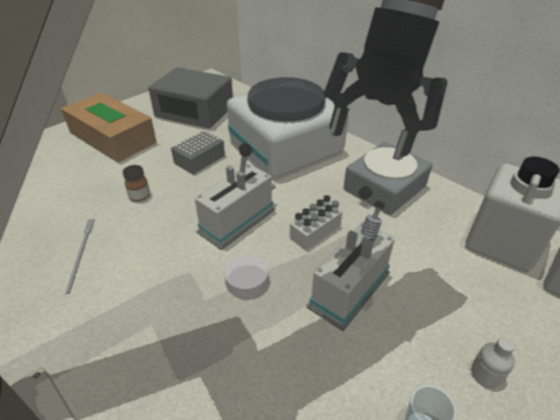

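The collared lever stands behind its gate (px 370,225), the plain knob is unchanged at (245,150), and the gripper is well clear.

```bash
python3 -c "
from plant import order
print(order.finish_job())"
```

```text
the job is handed in; nothing more can be done
None
```

The wash valve is in its service position, and I handed the job in at about 9.3 s. I gripped the collar on the right-hand valve (seen from the robot) and lifted it about 17 mm. I then swung the lever around its hinge from about -0.30 to +0.39 rad, let go, and moved the gripper clear.

**Last checks:**
- **Collar:** in the side camera it sits 95–129 mm above the hinge, which is fully down, behind the gate.
- **Lever:** the side camera puts it at about +0.37 rad, and the gripper pose at release at about +0.39. Both are well past the +0.28 needed.
- **Plain knob:** it looks unchanged in the side picture. Pixel differences there were at most 24 levels, which I took as noise and shadow.
- **Forces:** wrist forces read at the end of each move stayed under about 7 N.

**Failed check:** the same measurement from the top camera found no points on the lever's cap in the height range I used, so the final position rests on the side camera and the gripper pose.

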